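Free the top shine cup from its nest and stand it in the brush tray

ROBOT

A 6-joint arm with a two-finger parallel gripper is mounted at the origin on the work surface. World frame = base frame: x ahead of the robot, y to its left, z up, the work surface at z = 0. Lengths are in m, angles in rad, forces in N, time in s.
With the tool pointing down it reaches from about 0.375 to 0.9 m from the base axis. Payload 3.1 kg.
Tool frame: the origin (TCP) lies between the finger pads; the fingertips stand 17 mm ahead of it and the grasp point (between the pads) lies 2 mm behind it (robot.nose_length is the distance from the TCP to the fingertips, in m); z points along the fingers, y is the line along which they close (so a half turn about z gives the same grasp; the last joint's range is limited). The gripper opens to 87 mm and grips with 3 to 60 N. Pads are 19 mm wide; open, the fingers measure 117 mm over their backs; the gripper's body (75 mm by 190 mm) begins 51 mm behind the grasp point.
Start: joints at [-1.381, 0.527, 1.433, -0, 1.181, -0.178], TCP at [0.225, -0.583, 0.24] pointing down, gripper open.
Joint ranges: [-3.08, 3.08], [-0.75, 2.2], [0.22, 2.44], [-1.43, 4.57], [0, 2.65], [-2.85, 2.85]. Speed limits (rad/s): [2.79, 2.79, 3.14, 3.14, 3.14, 3.14].

INTERFACE

Orientations are given as a unit quaternion [x, y, z, w].
In Python, from rig import robot, cams gives the robot as it stands.
- The arm moves only by the shell command python3 -m pendant 'ROWS' [FORCE]. ROWS is JSON, a list of rows, each an object with "jaw": the opening, from 0 (shut) to 1 (fully open); "linear": the shift along the tool's x, y, z in cm, a list of three; "twist": the turn about the tool's z in degrees. A call has 1 to 12 rows; each row shifts and turns the commanded pose from where the row before left it, along the tool's axes as they then stand; what a row does not reach is not made up. A row lasts 1/12 s, in which the tool goes at most 41.7 mm and 7.16 degrees, less where a joint would pass 70% of its speed; a pose out of reach is approached as far as the arm can. A call is refused whole if a number of a shift passes 4.17 or a number of a turn 7.16, either way. A call with a gripper value outside its range is refused whole. The fingers move at their own pace and stop on an object; FORCE is the grip in N (left out, the last holds). Time passes only in rows, so rows that do not move let the fingers close. It gives the time, the measured TCP pose, the force, the opening and the grip force at its end, in the units of the state.
- robot.get_obs(): the state, without advancing time (a new reading comes with each control period).
- cams.camera(name): name is "scene" or "top" or "wrist"; returns a dict with "color" (384x512x3 uint8, blue, green, red), "depth" (384x512 float32, m along the optical axis (not along the pixel's ray), 0 where there is no reading), "fov_y" (degrees; the focal length in pixels is half the picture's height over the tangent of half this angle, whatever the lens; pixels are square), "cx", "cy" (the principal point, pixels), "view" (4x4, takes a point from world to camera coordinates). Camera axes: x right, y down, z forward; pixel columns grow to the right and rows downward; lengths in m; the calibration is good to about 2 mm. A picture is of the moment at which its call begins.
- robot.hand_in(): hands the job in; it is judged then, once.
The state is a dict: "time": time; "q": joint angles; "joint_velocities": joint speeds; "joint_torque": joint torques, N m; "position": TCP position; "tool_rot": TCP orientation; "ft_force": force on the tool from outside, world axes, zero at the start; "moment": the same for the moment, N m; "grip_width": finger opening in m; "grip_force": force on a finger pad.
Only numpy, scipy, OpenCV 4.12 (cv2) and the standard library are available. Lean on these libraries where they do the work, as an engineer would, in place of code of your own. Each camera call takes 0.05 s, during which the arm holds its last target. There are 200 camera calls.

TASK

Two metal polishing cups are nested one on the other; pull the upper one straight up out of the lower one and stand it upright on the floor of the empty compartment of the brush tray, setting it down rather than dropping it. Leave the lower cup, and the single cup standing by itself, upright where they are.

Things in the scene. Friction and masses are not known exactly. Their poses are not given: they have to be found in the camera images.
- cup_top_mid (a point): Upper nested cup: bright metal, round, open, 80 mm tall, 350 g. Foot 40 mm diameter, 20 mm tall; above it a straight body 53 mm diameter, 60 mm tall. Point: on the axis 40 mm above the underside; z up the axis. The foot sits 20 mm deep in the lower cup, gripped by springs (1 to 3 N to free it besides its weight); the whole body stands above the lower rim, its middle 10 mm above this point.
- cup_low_mid (a point): Lower cup of the nest, same form and weight, standing loose on the ledge (z = 0). Point: on its axis half-way up, 40 mm above the ledge; its rim is 40 mm above this point. z is its axis, upward. The upper cup must rise more than 20 mm before it can move sideways.
- cup_lone_mid (a point): A third cup of the same form that stands singly on the ledge at least 100 mm from the nest; a bystander. This point is on its axis half-way up, 40 mm above the ledge.
- tray_empty (a point): Floor centre of the empty compartment of the dark brown bakelite brush tray (280 x 150 mm, fixed). The other, equal compartment, centred 137 mm along this point's +x, holds a shoe brush (126 x 50 mm, 48 mm tall). Inside 131 mm along x by 138 mm along y; floor 6 mm above the ledge, walls 16 mm above the floor. z is up.
Things that resemble listed ones, but are neither listed nor needed, are in the scene too. Leave any orange or yellow look-alike of the part that bears cup_low_mid alone.

How it is judged:
On the way:
1. the upper cup is lifted clear of the lower one, still above it, with the lower cup left standing (z of cup_top_mid in the frame of cup_low_mid above 0.083 m and horizontal distance between cup_top_mid and cup_low_mid below 0.04 m and height (world z) of cup_low_mid below 0.045 m and angle between cup_low_mid's own z axis and vertical below 0.17 rad), for 0.05 s.
At the end, for the whole second after the job is handed in: The cup that was on top stands upright (within 10 degrees) on the floor of the tray's empty compartment, anywhere inside its walls; the lower cup and the single cup stand upright (within 10 degrees), each within 40 mm of where it began (x of cup_top_mid in the frame of tray_empty between -0.047 and 0.047 m and y of cup_top_mid in the frame of tray_empty between -0.052 and 0.052 m and z of cup_top_mid in the frame of tray_empty between 0.034 and 0.046 m and angle between each of cup_top_mid, cup_low_mid, cup_lone_mid's own z axis and vertical below 0.17 rad and distance of each of cup_low_mid, cup_lone_mid from where it was at the start of the episode below 0.04 m); the robot touches nothing.
It fails at once if the upper cup is dropped (it falls free at more than 0.55 m/s, a drop of about 15 mm) (height (world z) of cup_top_mid above 0.03 m and linear speed of cup_top above 0.55 m/s and contact force between the fingers and cup_top below 0.1 N).
It fails at once if the lower cup is tipped over or carried off (angle between cup_low_mid's own z axis and vertical above 0.5 rad or distance of cup_low_mid from where it was at the start of the episode above 0.06 m).
It fails at once if the single cup is tipped over or carried off (angle between cup_lone_mid's own z axis and vertical above 0.5 rad or distance of cup_lone_mid from where it was at the start of the episode above 0.06 m).
It also fails if it takes over 38 s, if anything falls off the work surface, if the arm or the gripper's body presses on something with over 40 N, if the wrist force passes 120 N, or if a joint passes its speed limit or range.

## Working session

There is one attempt and no reset: what is moved stays moved. The work goes in short steps, Python scripts to look and compute and a shell command to move; the robot and the scene stay as the last step left them, time stands still between calls to the robot, and variables do not carry over. Pictures are saved under pics/ and viewed, at most 10 in all, crops included, and the job is handed in when it is done.

```bash
mkdir -p pics
cat > h.py <<'E'
import numpy as np,cv2
from rig import robot,cams
def shot(n,f=None):
    c=cams.camera(n)
    if f: cv2.imwrite('pics/'+f,c['color'])
    np.savez('/tmp/'+n+'.npz',**c); return c
def load(n): return dict(np.load('/tmp/'+n+'.npz'))
def pt(c,u,v,d=None):
    f=192/np.tan(np.radians(float(c['fov_y']))/2)
    d=c['depth'][int(v),int(u)] if d is None else d
    p=np.array([(u-c['cx'])/f*d,(v-c['cy'])/f*d,d,1])
    return (np.linalg.inv(c['view'])@p)[:3]
def cloud(c):
    f=192/np.tan(np.radians(float(c['fov_y']))/2); d=c['depth']
    v,u=np.mgrid[:384,:512]
    p=np.stack([(u-c['cx'])/f*d,(v-c['cy'])/f*d,d,np.ones_like(d)],-1)
    P=(p@np.linalg.inv(c['view']).T)[...,:3]; P[d==0]=np.nan; return P
E
python3 - <<'E'
from h import *
a=shot('top','a_top.png');b=shot('scene','a_scene.png')
o=robot.get_obs();print(o['time'],o['position'],o['tool_rot'],o['ft_force'],o['grip_width'])
E
```

```text
0.1 [ 0.22462937 -0.5825854   0.23866529] [ 9.83137421e-01  1.82865723e-01  1.24309255e-06 -9.69056397e-04] [-0.62079631  0.09560401  0.46881699] 0.08720291448840202
```

View pics/a_top.png

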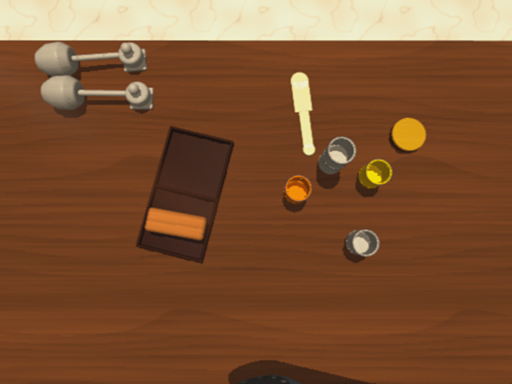

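View pics/a_scene.png

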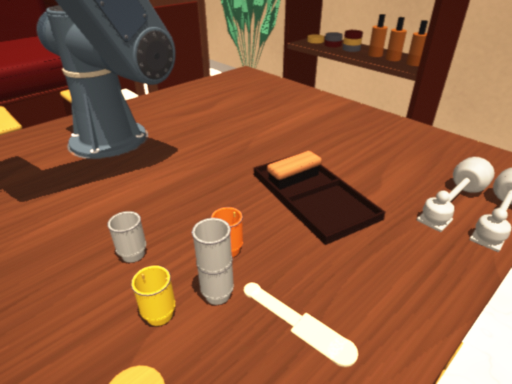

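The top view shows the metal nest at about (338,155), and the scene view shows it as a two-high stack at (214,260). The lone metal cup is at (362,243), the orange and yellow look-alikes at (298,189) and (375,174). The empty compartment is at about (196,163), with the brush in the other one. The nest is the only metal stack of two.

Run:
```python
from h import *
c=load('top');P=cloud(c);s=load('scene');Q=cloud(s)
def circ(pts):
    A=np.c_[2*pts,np.ones(len(pts))];x=np.linalg.lstsq(A,(pts**2).sum(1),rcond=None)[0]
    return x[:2],np.sqrt(x[2]+x[:2]@x[:2])
for n,(u,v),zt in [('nest',(338,155),.14),('lone',(362,243),.08),('yel',(375,174),.08),('org',(298,189),.08)]:
    W=P[v-28:v+28,u-28:u+28].reshape(-1,3);W=W[np.abs(W[:,2]-zt)<.006]
    q=P[v,u];W=W[np.hypot(*(W-q)[:,:2].T)<.06]
    print(n,len(W),W[:,2].max() if len(W) else 0,circ(W[:,:2]) if len(W)>5 else P[v,u], W.min(0),W.max(0))
for n,(u,v) in [('nest',(214,260)),('lone',(128,238))]:
    W=Q[v-50:v+50,u-28:u+28].reshape(-1,3)
    for z in ((.03,.055),(.09,.12)):
        w=W[(W[:,2]>z[0])&(W[:,2]<z[1])]
        if len(w)>5: print(n,z,len(w),np.median(w,0),circ(w[:,:2]))
for u,v in [(171,128),(234,142),(202,261),(137,247),(196,163)]: print('tray',pt(c,u,v), pt(c,u,v,c['depth'][v,u]))
# floor plane tray
R=P[120:270,130:240];m=(R[...,2]>.012)&(R[...,2]<.03)
w=R[m];print('tray rim',len(w),cv2.minAreaRect(w[:,:2].astype(np.float32)))
print(P[300,100],P[178:180,220])
im=cv2.resize(s['color'][170:350,80:290],None,fx=2.8,fy=2.8,interpolation=cv2.INTER_CUBIC);cv2.imwrite('pics/crop.png',im)
```

```text
nest 177 0.1437208075831531 (array([ 0.64461172, -0.10965137]), np.float64(0.025417944824912657)) [ 0.61875836 -0.13718602  0.13412215] [ 0.67220619 -0.082652    0.14372081]
lone 165 0.08342994744679866 (array([ 0.46719   , -0.16663265]), np.float64(0.025405178743742877)) [ 0.43977747 -0.19404926  0.0742176 ] [ 0.49403497 -0.14004856  0.08342995]
yel 168 0.08452222994440828 (array([ 0.61300728, -0.19883208]), np.float64(0.025338911499043954)) [ 0.58629135 -0.22632895  0.07403586] [ 0.63984015 -0.17244054  0.08452223]
org 152 0.0832575681540405 (array([ 0.57864233, -0.03137766]), np.float64(0.02530827399070357)) [ 0.55290394 -0.05917911  0.07444333] [ 0.60532636 -0.00503363  0.08325757]
nest (0.03, 0.055) 526 [ 0.65759983 -0.11290277  0.04391504] (array([ 0.59731626, -0.09285713]), np.float64(0.07212026283569728))
nest (0.09, 0.12) 792 [ 0.65767955 -0.11443597  0.10736469] (array([ 0.64616252, -0.1108379 ]), np.float64(0.02511105332649073))
lone (0.03, 0.055) 535 [ 0.48995841 -0.17674237  0.04591168] (array([ 0.52667399, -0.17572227]), np.float64(0.056262692533435764))
tray [0.72263327 0.24962833 0.02190124] [0.72263327 0.24962833 0.02190124]
tray [6.95773689e-01 1.07349754e-01 3.36534158e-04] [6.95773689e-01 1.07349754e-01 3.36534158e-04]
tray [0.42420884 0.17425181 0.00964394] [0.42420884 0.17425181 0.00964394]
tray [4.54080140e-01 3.22196245e-01 3.19418596e-04] [4.54080140e-01 3.22196245e-01 3.19418596e-04]
tray [0.64508723 0.1937746  0.00459427] [0.64508723 0.1937746  0.00459427]
tray rim 1445 ((0.5758337378501892, 0.21438336372375488), (0.15103784203529358, 0.2804111838340759), 76.20867156982422)
[ 0.33833091  0.39919077 -0.0012055 ] [[0.61035735 0.13808624 0.00450749]
 [0.60755959 0.13769428 0.00770046]]
```

View pics/crop.png

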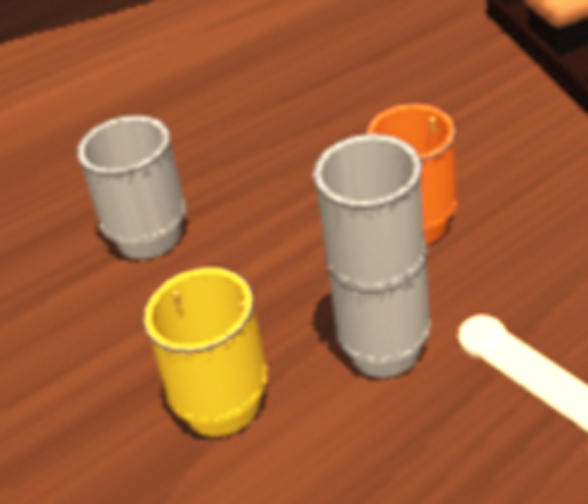

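The crop confirms it: the nest is the two-high bright metal stack, the lone cup is metal, and the others are orange and yellow. The nest axis is at (0.645, -0.110). The empty compartment centre is at (0.642, 0.198). Next I move to hover above the nest.

```bash
python3 -m pendant '[{"jaw":1,"linear":[2,-1,0],"twist":0},{"jaw":1,"linear":[3.5,-1.8,0],"twist":0},{"jaw":1,"linear":[3.5,-1.8,0],"twist":0},{"jaw":1,"linear":[3.5,-1.8,0],"twist":0},{"jaw":1,"linear":[3.5,-1.8,0],"twist":0},{"jaw":1,"linear":[3.5,-1.8,0],"twist":0},{"jaw":1,"linear":[3.5,-1.8,0],"twist":0},{"jaw":1,"linear":[3.5,-1.8,0],"twist":0},{"jaw":1,"linear":[3.5,-1.8,0],"twist":0},{"jaw":1,"linear":[3.5,-1.8,0],"twist":0},{"jaw":1,"linear":[3.5,-1.8,0],"twist":0},{"jaw":1,"linear":[3.5,-1.8,0],"twist":0}]' 20
python3 -m pendant '[{"jaw":1,"linear":[3.5,-1.8,0],"twist":0},{"jaw":1,"linear":[3.5,-1.8,0],"twist":0},{"jaw":1,"linear":[3.5,-1.8,0],"twist":0},{"jaw":1,"linear":[3.5,-1.8,0],"twist":0},{"jaw":1,"linear":[1.7,-1,0],"twist":0},{"jaw":1,"linear":[0,0,0],"twist":0},{"jaw":1,"linear":[0,0,0],"twist":0}]'
cat > where.py <<'E'
from h import *
import sys
from scipy.spatial.transform import Rotation as R
o=robot.get_obs();r=R.from_quat(o['tool_rot'])
print(o['time'],o['position'],o['ft_force'],o['grip_width'],o['grip_force'],'tool z',r.as_matrix()[:,2])
t=np.array(eval(sys.argv[1]));print('rows cm to target',r.inv().apply(t-o['position'])*100)
E
python3 where.py '[.645,-.110,.110]'
python3 - <<'E'
from h import *
c=shot('wrist','b_wrist.png');P=cloud(c).reshape(-1,3)
W=P[(abs(P[:,2]-.139)<.006)&(np.hypot(P[:,0]-.645,P[:,1]+.11)<.05)]
A=np.c_[2*W[:,:2],np.ones(len(W))];x=np.linalg.lstsq(A,(W[:,:2]**2).sum(1),rcond=None)[0];print(len(W),x,W.min(0),W.max(0))
E
```

```text
time: 1.1
position: [0.5286, -0.2416, 0.2392]
tool_rot: [0.983, 0.183, -0.0, -0.0]
ft_force: [-0.3, -0.8, -0.2]
grip_width: 0.0871
grip_force: 0.0
time: 1.68
position: [0.6449, -0.1092, 0.2387]
tool_rot: [0.983, 0.184, -0.001, -0.0]
ft_force: [-0.2, -0.1, -0.9]
grip_width: 0.0872
grip_force: 0.0
1.6833 [ 0.64489378 -0.10921502  0.23872831] [-0.20669856 -0.13623583 -0.86779785] 0.08721441780927221 0.0 tool z [-1.58036325e-03 -3.87803019e-05 -9.99998750e-01]
rows cm to target [6.19238335e-04 8.39183823e-02 1.28728010e+01]
855 [ 0.64541016 -0.11206232 -0.42847436] [ 0.61763008 -0.13914641  0.1330602 ] [ 0.67207566 -0.08514076  0.14291647]
```

View pics/b_wrist.png

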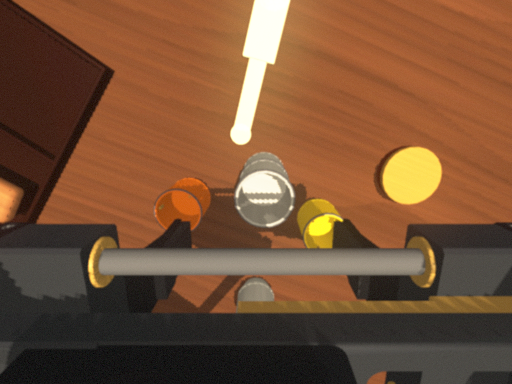

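The wrist view shows the nest at (264,190), centred between the fingers to within 2 mm. Orange and yellow lie lower on either side. I'll descend, close and check.

```bash
python3 -m pendant '[{"jaw":1,"linear":[0,0.15,2],"twist":0},{"jaw":1,"linear":[0,0,3],"twist":0},{"jaw":1,"linear":[0,0,3],"twist":0},{"jaw":1,"linear":[0,0,2],"twist":0},{"jaw":1,"linear":[0,0,1.5],"twist":0},{"jaw":1,"linear":[0,0,1],"twist":0},{"jaw":1,"linear":[0,0,0.4],"twist":0},{"jaw":1,"linear":[0,0,0],"twist":0}]' 
python3 -m pendant '[{"jaw":0.7,"linear":[0,0,0],"twist":0},{"jaw":0.65,"linear":[0,0,0],"twist":0},{"jaw":0.6,"linear":[0,0,0],"twist":0},{"jaw":0.55,"linear":[0,0,0],"twist":0},{"jaw":0.5,"linear":[0,0,0],"twist":0},{"jaw":0.4,"linear":[0,0,0],"twist":0},{"jaw":0.4,"linear":[0,0,0],"twist":0},{"jaw":0.4,"linear":[0,0,0],"twist":0}]' 25
```

```text
time: 2.4
position: [0.6445, -0.1128, 0.1098]
tool_rot: [0.983, 0.182, -0.001, -0.0]
ft_force: [-0.0, -0.1, -0.3]
grip_width: 0.0873
grip_force: 0.0
time: 3.07
position: [0.6455, -0.1116, 0.1109]
tool_rot: [0.983, 0.183, 0.0, -0.0]
ft_force: [-0.6, 1.2, 2.6]
grip_width: 0.0528
grip_force: 25.0
```

Gripped at 52.8 mm. Now a slow lift straight up.

```bash
python3 -m pendant '[{"jaw":0.4,"linear":[0,0,-0.3],"twist":0},{"jaw":0.4,"linear":[0,0,-0.3],"twist":0},{"jaw":0.4,"linear":[0,0,-0.3],"twist":0},{"jaw":0.4,"linear":[0,0,-0.3],"twist":0},{"jaw":0.4,"linear":[0,0,-0.3],"twist":0},{"jaw":0.4,"linear":[0,0,-0.3],"twist":0},{"jaw":0.4,"linear":[0,0,-0.3],"twist":0},{"jaw":0.4,"linear":[0,0,-0.3],"twist":0},{"jaw":0.4,"linear":[0,0,-0.3],"twist":0},{"jaw":0.4,"linear":[0,0,-0.5],"twist":0},{"jaw":0.4,"linear":[0,0,-0.5],"twist":0},{"jaw":0.4,"linear":[0,0,-0.5],"twist":0}]'
python3 -m pendant '[{"jaw":0.4,"linear":[0,0,-0.6],"twist":0},{"jaw":0.4,"linear":[0,0,-0.6],"twist":0},{"jaw":0.4,"linear":[0,0,-0.6],"twist":0},{"jaw":0.4,"linear":[0,0,-0.6],"twist":0},{"jaw":0.4,"linear":[0,0,0],"twist":0},{"jaw":0.4,"linear":[0,0,0],"twist":0}]'
python3 where.py '[.642,.198,.18]'
python3 - <<'E'
from h import *
shot('scene','c_scene.png')
E
```

```text
time: 4.07
position: [0.6455, -0.1119, 0.1532]
tool_rot: [0.983, 0.183, 0.0, 0.0]
ft_force: [0.8, -0.4, -4.0]
grip_width: 0.053
grip_force: 25.0
time: 4.57
position: [0.6457, -0.112, 0.1772]
tool_rot: [0.983, 0.183, 0.001, 0.0]
ft_force: [0.0, -0.7, -5.0]
grip_width: 0.0529
grip_force: 25.0
4.5667 [ 0.64573704 -0.11199398  0.17721046] [ 0.02919469 -0.71976468 -5.02860589] 0.05293589404323393 24.994063614067272 tool z [ 1.19023830e-03 -4.05593327e-04 -9.99999209e-01]
rows cm to target [ 10.79822769 -29.06016471  -0.29197143]
```

View pics/c_scene.png

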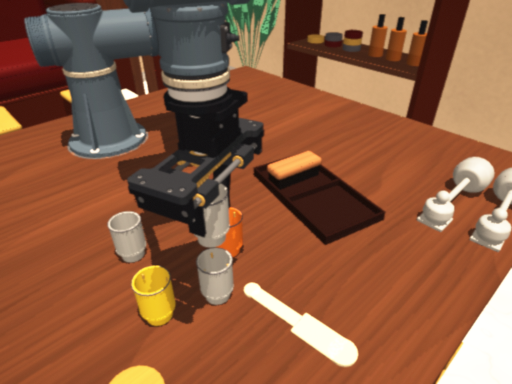

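The upper cup (215,215) is clear, and the lower cup still stands at (214,277). I'll carry it to the tray.

```bash
python3 -m pendant '[{"jaw":0.4,"linear":[0.3,-0.9,0],"twist":0},{"jaw":0.4,"linear":[0.7,-1.8,0],"twist":0},{"jaw":0.4,"linear":[0.9,-2.5,0],"twist":0},{"jaw":0.4,"linear":[1,-2.7,0],"twist":0},{"jaw":0.4,"linear":[1,-2.7,0],"twist":0},{"jaw":0.4,"linear":[1,-2.7,0],"twist":0},{"jaw":0.4,"linear":[1,-2.7,0],"twist":0},{"jaw":0.4,"linear":[1,-2.7,0],"twist":0},{"jaw":0.4,"linear":[1,-2.7,0],"twist":0},{"jaw":0.4,"linear":[1,-2.7,0],"twist":0},{"jaw":0.4,"linear":[0.9,-2.5,0],"twist":0},{"jaw":0.4,"linear":[0.6,-1.5,0],"twist":0}]'
python3 -m pendant '[{"jaw":0.4,"linear":[0.3,-0.7,0],"twist":0},{"jaw":0.4,"linear":[0.1,-0.2,0],"twist":0},{"jaw":0.4,"linear":[0,0,0],"twist":0},{"jaw":0.4,"linear":[0,0,0],"twist":0}]'
python3 where.py '[.642,.198,.057]'
python3 - <<'E'
from h import *
shot('scene','d_scene.png')
c=shot('top');P=cloud(c);R=P[120:270,130:240]
W=P[100:270,100:330].reshape(-1,3)
for lo,hi in((.195,.212),(.11,.135)):
    w=W[(W[:,2]>lo)&(W[:,2]<hi)];print(len(w),np.median(w,0) if len(w) else 0)
E
```

```text
time: 5.62
position: [0.6401, 0.1915, 0.1759]
tool_rot: [0.983, 0.184, -0.001, -0.001]
ft_force: [-0.6, -0.8, -3.9]
grip_width: 0.0533
grip_force: 25.0
time: 5.95
position: [0.6421, 0.1962, 0.1764]
tool_rot: [0.983, 0.182, -0.0, 0.0]
ft_force: [-0.0, -0.3, -4.7]
grip_width: 0.053
grip_force: 25.0
5.95 [0.64205935 0.1961611  0.17635558] [-0.02156283 -0.31764808 -4.70840982] 0.053017725189490085 24.993977091271518 tool z [-4.14146688e-04 -9.32326218e-04 -9.99999480e-01]
rows cm to target [ 0.06900384 -0.182404   11.93538329]
70 [0.62804673 0.18047557 0.20539361]
0 0
```

View pics/d_scene.png

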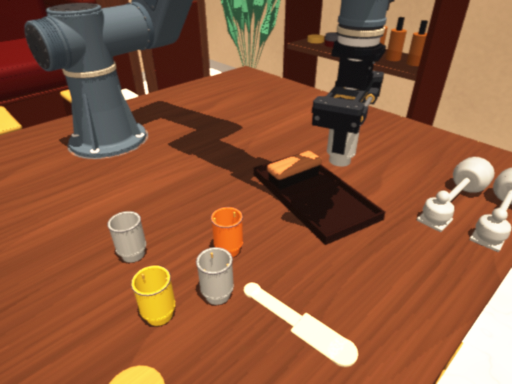

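The cup is held upright at (342,150), above the empty compartment at about (337,205). I'll lower it, finishing slowly.

```bash
python3 -m pendant '[{"jaw":0.4,"linear":[0,-0.1,0.8],"twist":0},{"jaw":0.4,"linear":[0,0,1.5],"twist":0},{"jaw":0.4,"linear":[0,0,1.5],"twist":0},{"jaw":0.4,"linear":[0,0,1.5],"twist":0},{"jaw":0.4,"linear":[0,0,1.5],"twist":0},{"jaw":0.4,"linear":[0,0,1.5],"twist":0},{"jaw":0.4,"linear":[0,0,1.2],"twist":0},{"jaw":0.4,"linear":[0,0,0.8],"twist":0},{"jaw":0.4,"linear":[0,0,0.5],"twist":0},{"jaw":0.4,"linear":[0,0,0.3],"twist":0},{"jaw":0.4,"linear":[0,0,0],"twist":0},{"jaw":0.4,"linear":[0,0,0],"twist":0}]'
python3 -m pendant '[{"jaw":0.4,"linear":[0,0,0.1],"twist":0},{"jaw":0.4,"linear":[0,0,0.1],"twist":0},{"jaw":0.4,"linear":[0,0,0.1],"twist":0},{"jaw":0.4,"linear":[0,0,0.1],"twist":0},{"jaw":0.4,"linear":[0,0,0.1],"twist":0},{"jaw":0.4,"linear":[0,0,0.1],"twist":0},{"jaw":0.4,"linear":[0,0,0],"twist":0}]'
```

```text
time: 7.05
position: [0.6421, 0.1985, 0.0661]
tool_rot: [0.983, 0.183, 0.001, 0.0]
ft_force: [0.4, 0.5, -3.7]
grip_width: 0.0533
grip_force: 25.0
time: 7.63
position: [0.6414, 0.1985, 0.0593]
tool_rot: [0.983, 0.183, -0.0, -0.0]
ft_force: [-0.1, 0.8, -4.6]
grip_width: 0.0531
grip_force: 25.0
```

```bash
python3 -m pendant '[{"jaw":0.4,"linear":[0,0,0.1],"twist":0},{"jaw":0.4,"linear":[0,0,0.1],"twist":0},{"jaw":0.4,"linear":[0,0,0],"twist":0}]'
python3 -m pendant '[{"jaw":0.4,"linear":[0,0,0.1],"twist":0},{"jaw":0.4,"linear":[0,0,0],"twist":0}]'
```

```text
time: 7.88
position: [0.6414, 0.1985, 0.0573]
tool_rot: [0.983, 0.183, -0.0, -0.0]
ft_force: [-0.7, 0.2, -3.8]
grip_width: 0.0533
grip_force: 25.0
time: 8.05
position: [0.6416, 0.1985, 0.057]
tool_rot: [0.983, 0.183, 0.0, 0.0]
ft_force: [-1.3, -0.7, -1.0]
grip_width: 0.0532
grip_force: 25.0
```

The load is coming off, so the cup has touched the floor. One small press more, then open gently and rise.

```bash
python3 -m pendant '[{"jaw":0.4,"linear":[0,0,0.05],"twist":0},{"jaw":0.4,"linear":[0,0,0],"twist":0},{"jaw":0.62,"linear":[0,0,0],"twist":0},{"jaw":0.65,"linear":[0,0,0],"twist":0},{"jaw":0.7,"linear":[0,0,0],"twist":0},{"jaw":0.8,"linear":[0,0,0],"twist":0},{"jaw":0.9,"linear":[0,0,0],"twist":0},{"jaw":1,"linear":[0,0,0],"twist":0},{"jaw":1,"linear":[0,0,0],"twist":0},{"jaw":1,"linear":[0,0,0],"twist":0}]'
```

```text
time: 8.88
position: [0.6416, 0.1985, 0.0559]
tool_rot: [0.983, 0.183, 0.0, -0.0]
ft_force: [0.0, -0.3, -0.8]
grip_width: 0.0841
grip_force: 0.0
```

```bash
python3 -m pendant '[{"jaw":1,"linear":[0,0,0],"twist":0},{"jaw":1,"linear":[0,0,-1],"twist":0},{"jaw":1,"linear":[0,0,-2],"twist":0},{"jaw":1,"linear":[0,0,-3],"twist":0},{"jaw":1,"linear":[0,0,-3],"twist":0},{"jaw":1,"linear":[0,0,-3],"twist":0},{"jaw":1,"linear":[0,0,-3],"twist":0},{"jaw":1,"linear":[0,0,-2],"twist":0},{"jaw":1,"linear":[0,0,-1],"twist":0},{"jaw":1,"linear":[0,0,0],"twist":0},{"jaw":1,"linear":[0,0,0],"twist":0}]'
python3 - <<'E'
from h import *
shot('scene','e_scene.png')
c=shot('wrist');P=cloud(c).reshape(-1,3)
W=P[(abs(P[:,2]-.086)<.006)&(np.hypot(P[:,0]-.642,P[:,1]-.198)<.05)]
A=np.c_[2*W[:,:2],np.ones(len(W))];x=np.linalg.lstsq(A,(W[:,:2]**2).sum(1),rcond=None)[0];print(len(W),x,W.min(0),W.max(0))
E
```

```text
time: 9.8
position: [0.6412, 0.1984, 0.2361]
tool_rot: [0.983, 0.183, -0.0, 0.0]
ft_force: [0.1, 0.7, -0.7]
grip_width: 0.087
grip_force: 0.0
573 [ 0.64146001  0.19776329 -0.44993899] [0.61376979 0.1704409  0.08004777] [0.66833555 0.22475464 0.08853001]
```

View pics/e_scene.png

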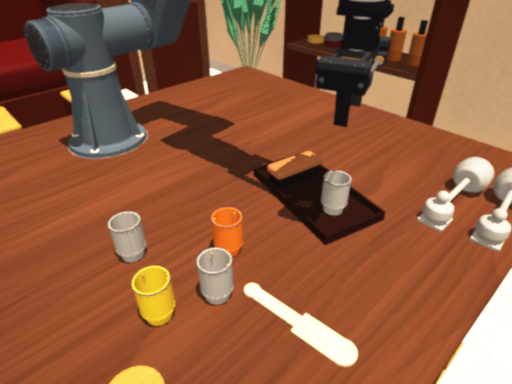

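The cup stands upright in the empty compartment at (336,192). The lower cup (214,277) and lone cup (128,238) have not moved, and the gripper is clear.

```bash
python3 -c "
from rig import robot
print(robot.hand_in())"
```

```text
the job is handed in; nothing more can be done
None
```

I set the upper cup down upright in the tray's empty compartment, left the lower and single cups standing where they were, and handed the job in at about 10 s; the hand-in returned no verdict.

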